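# Ready the condiment caddy to be carried by its telescopic handle

### The arm

A 7-joint arm with a two-finger parallel gripper is mounted at the origin on a cart in front of the work surface, level with it; the furniture and walls round the work are solid. World frame = base frame: x ahead of the robot, y to its left, z up, the work surface at z = 0. Lengths are in m, angles in rad, forces in N, time in s.
With the tool pointing down it reaches from about 0.4 to 0.875 m from the base axis. Payload 19.3 kg.
Tool frame: the origin (TCP) lies between the finger pads, 19 mm behind the fingertips; this is the grasp point; z points along the fingers, y is the line along which they close (so a half turn about z gives the same grasp; the last joint's range is limited). The gripper opens to 85 mm and grips with 20 to 120 N. Pads are 22 mm wide; open, the fingers measure 114 mm over their backs; the gripper's body (76 mm by 85 mm) begins 54 mm behind the grasp point. The pads swing forward as they close: fully open they stand 13 mm farther back than shut.
Start: joints at [-1.284, 0.521, -0.036, 1.599, 0.021, 1.021, -0.113], TCP at [0.218, 0.586, 0.25] pointing down, gripper open.
Joint ranges: [-2.91, 2.91], [-0.3, 2.13], [-1.5, 1.42], [0.17, 2.43], [-1.26, 4.41], [0.16, 1.93], [-2.52, 2.52]. Speed limits (rad/s): [1.89, 1.89, 2.39, 2.39, 3.01, 3.01, 3.01].

### API

Orientations are given as [roll, pitch, yaw] about the fixed x, y, z axes, in that order (R = Rz(yaw) Ry(pitch) Rx(roll)).
In Python, from workcell import bot, order, grab_frame, calibration gives the robot as it stands (bot), with the cameras as plain functions and the job (order).
- The arm moves only by the tool nudge_tcp, called after ">>>" in YAML: its name, and indented under it one key for each argument. Schema: {"type":"object","properties":{"deltas":{"type":"string"},"squeeze":{"type":"number"},"only":{"type":"string"},"quiet":{"type":"boolean"},"lines":{"type":"string"}},"required":["deltas"],"additionalProperties":false}. deltas is a string of 1 to 5 rows, parted by semicolons, with the numbers parted by commas; each row has 7 numbers: the finger opening in m, then dx, dy, dz in m, then a rotation vector rx, ry, rz in rad; each row is the pose to reach, as a shift and turn from the pose commanded when the call began, along the tool's axes at that moment; what a row does not reach only later rows make up. A row lasts 1/8 s, in which the tool goes at most 0.0625 m and 0.188 rad, less where a joint would pass 70% of its speed; a pose out of reach is approached as far as the arm can. The fingers move at their own pace and stop on an object; squeeze is the grip in N (left out, the last holds). Time passes only in rows, so rows that do not move let the fingers close. The tool returns the time, the measured TCP pose, the force, the opening and the grip force at its end. only (a regular expression) keeps the lines of the reply that match it, lines (a string "A,B") keeps lines A to B, and quiet returns only ok. Input that does not fit is refused with a message, and nothing moves.
- bot.observe(): the state, without advancing time (a new reading comes with each control period).
- grab_frame(name): name is "scene" or "top" or "wrist"; returns the picture (384x512x3 uint8, blue, green, red); there is no depth.
- calibration(name): a dict with "vfov" (degrees; the focal length in pixels is half the picture's height over the tangent of half this angle, whatever the lens; pixels are square), "cx", "cy" (the principal point, pixels), "dist_coeffs" ([k1, k2, p1, p2, k3] as OpenCV has them; the pictures are not rectified), "eye" and "attitude" of the camera in the world. Camera axes: x right, y down, z forward; pixel columns grow to the right and rows downward; lengths in m; the calibration is good to about 2 mm. A picture is of the moment at which its call begins: read the wrist's pose just before it. calibration takes no time and is no camera call; for the wrist camera it gives the pose at the moment of the call.
- order.job_done(): hands the job in; it is judged then, once.
The state is a dict: "clock": time; "qpos": joint angles; "qd": joint speeds; "joint_efforts": joint torques, N m; "position": TCP position; "tool_rot": TCP orientation; "force": force on the tool from outside, world axes, zero at the start; "moment": the same for the moment, N m; "grip_width": finger opening in m; "finger_force": force on a finger pad.
Only numpy, scipy, OpenCV 4.12 (cv2) and the standard library are available. Lean on these libraries where they do the work, as an engineer would, in place of code of your own. Each camera call takes 0.05 s, during which the arm holds its last target. There are 200 camera calls.

### The job

The condiment caddy has to be carried over to the dining table. First take the loose lemon, which would roll off, from its revolving tray and put it in the mixing bowl; then squeeze the button in the side of the black carry handle, pull the handle up past its first stop to its second (last) stop, and lift the caddy by it about 5 cm clear of the table, level, with the two jars and the salt shaker still standing on it. Leave the bowl and the other things where they are, and finish while still holding the caddy up by the handle.

Things in the scene. Friction and masses are not known exactly. Their poses are not given: they have to be found in the camera images.
- caddy: condiment caddy: round foot 176 mm across, loose on the table, a 25 mm thick steel sleeve upright in its middle, a wooden tray spinning on the foot, a black bar handle on top; under 1 kg with what stands on it. Origin: centre of its underside (height 0 at the start). z up, yaw within 0.8 rad of 0; y runs along the bar; the button looks along its -x and the lemon lies on the -x part of the tray
- handle_grip (a point): middle of the black bar grip, on the caddy's axis: the bar is 30 mm thick (caddy x), 92 mm long (caddy y), 34 mm high. 170 mm above the table at the start, 270 mm above the caddy's underside at the second stop; axes as the caddy's
- button_face (a point): centre of the outer face of the steel release button in the bar's -x side: 24 mm wide, 20 mm high, 6 mm proud of the bar. Pinch the bar across its thickness, one finger on the button, the other on the plain back of the bar, to press it: 36 mm wide, 31 mm with the button in
- release_button (a joint): travel of the button into the bar: 0 out, 0.005 m fully in; a spring takes 2 N to start, 5 N fully in. From 0.003 m the catch is free and the handle slides; with the button let out, the catch pin snaps into the next hole it meets (handle at 0, 0.05 or 0.10 m) and locks the handle
- carry_handle (a joint): how far the telescopic handle is drawn up out of the sleeve: 0 down (locked, start), 0.05 m first stop, 0.10 m second stop, also its hard end. With the button in it slides at 2 to 4 N, less than lifts the caddy; with the button out it is locked and the whole caddy comes up with it
- lemon: the lemon lying loose on the tray, 71 mm long (its x axis, roughly radial on the tray at the start), 53 mm wide (its y), 51 mm high, about 90 g. Origin: centre of its underside as it lies at the start, about 25 mm below its middle, 30 mm above the table
- mixing_bowl: round plain grey-white mixing bowl, 259 mm across the rim, 120 mm high, hollow, thin walls sloping in to a floor 106 mm across and 2 mm above the table; stands loose beside the caddy. Origin: centre of its underside
- herb_jar: spice jar with a black cap, 41 mm across, 105 mm high, standing on the tray. Origin: centre of its underside
- spice_jar: a second spice jar with a dark cap, 41 mm across, 105 mm high, standing on the tray. Origin: centre of its underside
- salt_shaker: grey salt shaker, 44 mm across, 90 mm high, standing on the tray. Origin: centre of its underside. The jars and the shaker stand about 95 mm from the caddy's axis, at the button's far side (caddy +x half of the tray)
- avocado: avocado on the chopping board at the left: a bystander, to be left alone. Origin: centre of its underside at the start
- tomato: tomato at the front left: a bystander, to be left alone. Origin: centre of its underside at the start
- tray (a joint): turn of the light wooden tray about the sleeve, rad; free and almost frictionless, it turns at a touch. Tray 278 mm across; its floor is 30 mm, its 5 mm thick rim 40 mm above the caddy's underside

How it is judged:
On the way, in this order (a step that is already met when the one before it is completed fails the run):
1. the lemon lies in the mixing bowl, let go, with the caddy still standing on the table and its handle down (horizontal distance between lemon and mixing_bowl below 0.11 m and height (world z) of lemon below 0.1 m and contact force between the fingers and lemon below 0.1 N and contact force between lemon and mixing_bowl above 0.2 N and height (world z) of caddy below 0.015 m and value of joint carry_handle below 0.01 m), for 0.2 s.
2. the handle is drawn out to its second stop by the gripper (value of joint carry_handle above 0.095 m and contact force between the fingers and caddy above 1 N), for 0.1 s.
At the end, for the whole second after the job is handed in: Lemon in the bowl; gripper holding the handle (TCP within 60 mm of the grip's middle), drawn out over 95 mm; caddy still, underside 25 to 120 mm above the table, tilted under 0.2 rad, off the bowl; both jars and the shaker upright (0.3 rad) on its tray (value of joint carry_handle above 0.095 m and height (world z) of caddy between 0.025 and 0.12 m and angle between caddy's own z axis and vertical below 0.2 rad and linear speed of caddy below 0.05 m/s and contact force between the fingers and caddy above 2 N and distance between the grasp point and handle_grip below 0.06 m and contact force between caddy and mixing_bowl below 0.1 N and horizontal distance between lemon and mixing_bowl below 0.11 m and height (world z) of lemon below 0.1 m and contact force between lemon and mixing_bowl above 0.2 N and angle between each of herb_jar, spice_jar, salt_shaker's own z axis and vertical below 0.3 rad and horizontal distance between each of herb_jar, spice_jar, salt_shaker and caddy below 0.13 m and z of each of herb_jar, spice_jar, salt_shaker in the frame of caddy above 0.02 m); the arm keeps its last pose, push and grip.
It fails at once if a jar or the salt shaker falls over (angle between any of herb_jar, spice_jar, salt_shaker's own z axis and vertical above 0.8 rad).
It fails at once if the mixing bowl is pushed more than 50 mm away or tipped (distance of mixing_bowl from where it was at the start of the episode above 0.05 m or angle between mixing_bowl's own z axis and vertical above 0.5 rad).
It fails at once if the avocado or the tomato is pushed more than 40 mm away (distance of any of avocado, tomato from where it was at the start of the episode above 0.04 m).
It also fails if it takes over 61 s, if anything falls off the work surface, if the arm or the gripper's body presses on something with over 40 N, if the wrist force passes 120 N, or if a joint passes its speed limit or range.

## Working session

There is one attempt and no reset: what is moved stays moved. The work goes in short steps, Python scripts to look and compute and a tool call to move; the robot and the scene stay as the last step left them, time stands still between calls to the robot, and variables do not carry over. Pictures are saved under pics/ and viewed, at most 10 in all, crops included, and the job is handed in when it is done.

```bash
ls; mkdir -p pics
```

Run:
```python
from workcell import bot, order, grab_frame, calibration
import cv2,numpy as np
for n in ("scene","top"):
    cv2.imwrite(f"pics/{n}0.png",grab_frame(n)); print(n,calibration(n))
print(bot.observe())
```

```text
pics
workcell.py
scene {'vfov': 52.86181603722396, 'cx': 251.8585078927326, 'cy': 201.1995156515969, 'dist_coeffs': array([-0.02694952,  0.        ,  0.        ,  0.        ,  0.        ]), 'eye': array([ 0.07204376, -0.45495453,  0.87210108]), 'attitude': array([-2.33223499, -0.01688871, -0.61532457])}
top {'vfov': 55.35374738474502, 'cx': 256.609906090157, 'cy': 195.9584123873153, 'dist_coeffs': array([-0.05760392,  0.        ,  0.        ,  0.        ,  0.        ]), 'eye': array([0.27397735, 0.18685909, 1.30961946]), 'attitude': array([-2.95738665,  0.0077304 , -1.59845417])}
{'clock': 0.1, 'qpos': array([-1.28421894,  0.52196224, -0.03632088,  1.59992683,  0.02120262,
        1.02106339, -0.11277855]), 'qd': array([ 1.80340249e-03,  9.85335235e-05, -2.06647430e-04, -1.54755533e-03,
       -5.12211956e-04, -2.01235875e-03, -4.07382345e-04]), 'joint_efforts': array([ 3.53430412e-03, -9.28487992e+01,  1.98413350e+00, -3.70532405e+01,
        1.82251650e-02,  5.43725284e-03, -6.59359944e-05]), 'position': array([0.21822661, 0.58538477, 0.24948711]), 'tool_rot': array([-3.14062047e+00,  7.14529993e-05,  2.78482102e+00]), 'force': array([ 0.36977689, -1.20124951,  0.24820747]), 'moment': array([ 0.01924871,  0.02552537, -0.0152143 ]), 'finger_force': 0.0, 'grip_width': 0.08552040896660748}
```

View pics/scene0.png

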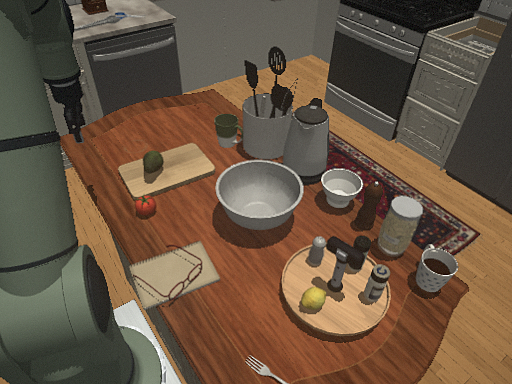

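View pics/top0.png

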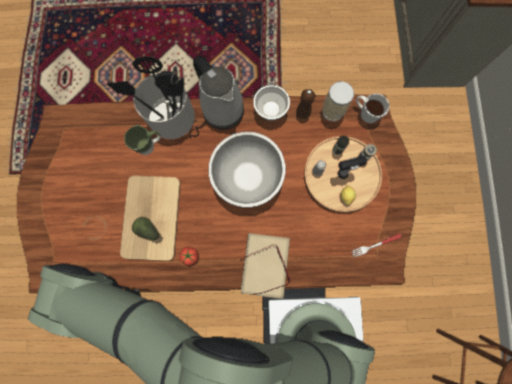

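The scene view shows the caddy at about (335,285), the lemon at (313,299) and the bowl at (260,193). The top view has the caddy at (343,173), the lemon at (348,196) and the bowl at (247,170). I'll enlarge both.

Run:
```python
import cv2,numpy as np
a=cv2.imread("pics/scene0.png")[225:345,275:395]; b=cv2.imread("pics/top0.png")[130:220,300:390]
a=cv2.resize(a,(600,600),interpolation=cv2.INTER_CUBIC);b=cv2.resize(b,(600,600),interpolation=cv2.INTER_CUBIC)
cv2.imwrite("pics/c1.png",a);cv2.imwrite("pics/c2.png",b)
```

```text
(no output)
```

View pics/c1.png

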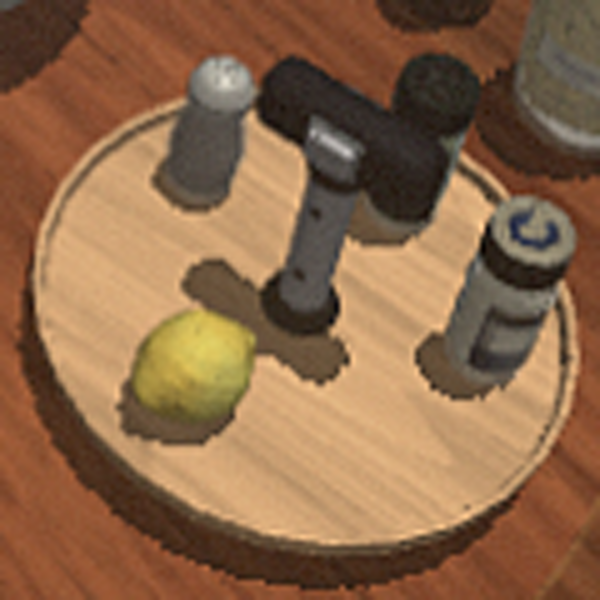

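View pics/c2.png

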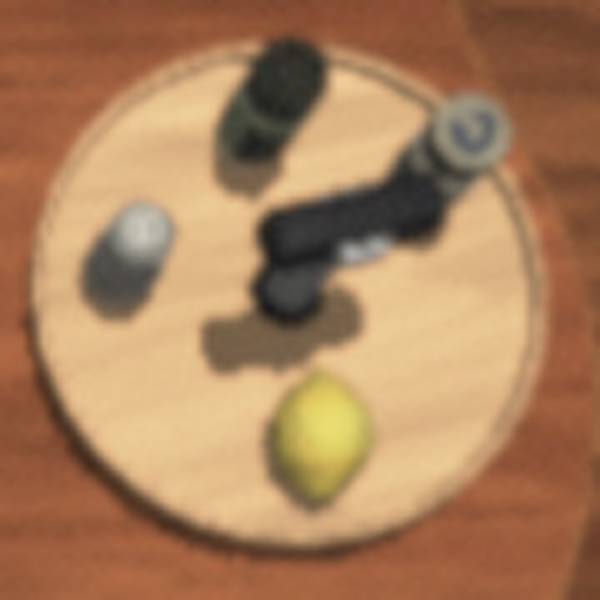

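Scene crop: lemon centre (194,365), button (333,143), bar ends about (290,85) and (425,180). Top crop: lemon (322,438), button (364,249), bar ends (283,235) and (425,208), tray centre (290,293). Next I'll triangulate these.

Create h.py:
```python
import cv2,numpy as np
from scipy.spatial.transform import Rotation as R
from workcell import bot, order, grab_frame, calibration
def ray(cal,p):
    f=192/np.tan(np.radians(cal["vfov"]/2))
    K=np.array([[f,0,cal["cx"]],[0,f,cal["cy"]],[0,0,1]])
    q=cv2.undistortPoints(np.array([[p]],float),K,cal["dist_coeffs"])[0,0]
    d=R.from_euler("xyz",cal["attitude"]).apply([q[0],q[1],1]); return np.array(cal["eye"]),d/np.linalg.norm(d)
def tri(rays):
    A=sum(np.eye(3)-np.outer(d,d) for e,d in rays); b=sum((np.eye(3)-np.outer(d,d))@e for e,d in rays)
    x=np.linalg.solve(A,b); return x.round(4),[round(float(np.linalg.norm(np.cross(x-e,d))),4) for e,d in rays]
def plane(r,z): e,d=r; return (e+d*(z-e[2])/d[2]).round(4)
def proj(cal,X):
    f=192/np.tan(np.radians(cal["vfov"]/2))
    K=np.array([[f,0,cal["cx"]],[0,f,cal["cy"]],[0,0,1]])
    Rw=R.from_euler("xyz",cal["attitude"]).as_matrix().T
    return cv2.projectPoints(np.array(X,float).reshape(-1,3),cv2.Rodrigues(Rw)[0],-Rw@np.array(cal["eye"]),K,cal["dist_coeffs"])[0][:,0].round(1)
def to_tool(X,o=None):
    o=o or bot.observe(); return R.from_euler("xyz",o["tool_rot"]).inv().apply(np.array(X)-o["position"]).round(4)
```

Run:
```python
from h import *
S=calibration("scene");T=calibration("top")
s=lambda u,v:ray(S,(275+u/5,225+v/5)); t=lambda u,v:ray(T,(300+u/6.6667,130+v/6.6667))
for n,a,b in [("lemon",(194,365),(322,438)),("button",(333,143),(364,249)),("barL",(290,85),(283,235)),("barR",(425,180),(425,208)),("bar",(355,137),(352,222)),
 ("salt top",(222,80),(143,230)),("herb top",(437,88),(287,77)),("spice top",(533,230),(472,130))]:
    print(n,*tri([s(*a),t(*b)]))
print("tray c .04",plane(t(290,293),.04))
for p in [(209,171),(285,171),(247,133),(247,209)]: print("bowl rim",plane(ray(T,p),.12))
for p in [(216,195),(303,193),(260,161),(260,228)]: print("bowl rim s",plane(ray(S,p),.12))
```

```text
lemon [ 0.5001 -0.1294  0.0616] [0.002, 0.002]
button [ 0.5692 -0.1261  0.1802] [0.0009, 0.0009]
barL [ 0.5781 -0.0883  0.1782] [0.0014, 0.0014]
barR [ 0.5926 -0.1609  0.1719] [0.0028, 0.0028]
bar [ 0.5861 -0.1245  0.1706] [0.0019, 0.0019]
salt top [ 0.5991 -0.0324  0.1142] [0.0006, 0.0006]
herb top [ 0.6728 -0.1076  0.1315] [0.001, 0.001]
spice top [ 0.6401 -0.1971  0.1384] [0.0008, 0.0008]
tray c .04 [ 0.5817 -0.1225  0.04  ]
bowl rim [0.5856 0.3473 0.12  ]
bowl rim [0.578  0.0925 0.12  ]
bowl rim [0.7158 0.2167 0.12  ]
bowl rim [0.4532 0.2227 0.12  ]
bowl rim s [0.4678 0.261  0.12  ]
bowl rim s [0.6804 0.1268 0.12  ]
bowl rim s [0.6659 0.3185 0.12  ]
bowl rim s [0.4966 0.0866 0.12  ]
```

>>> nudge_tcp:
  deltas: "0.085,-0.04,-0.044,0,0,0,0;0.085,-0.08,-0.088,0,0,0,0;0.085,-0.12,-0.132,0,0,0,0;0.085,-0.16,-0.176,0,0,0,0;0.085,-0.2,-0.22,0,0,0,0"
  squeeze: 30

```text
clock: 0.72
position: [0.3293, 0.3077, 0.25]
tool_rot: [-3.142, 0.0, 2.785]
force: [1.6, -0.1, -0.1]
grip_width: 0.0851
finger_force: 0.0
```

```bash
python3 -c "
from h import *
print(bot.observe()['qpos'].round(2), to_tool([.497,-.129,.2]))"
```

```text
[-0.9   0.24  0.02  2.04 -0.01  0.86  0.34] [-0.3097 -0.3506  0.05  ]
```

>>> nudge_tcp:
  deltas: "0.085,-0.04,-0.045,0,0,0,0;0.085,-0.08,-0.09,0,0,0,0;0.085,-0.12,-0.135,0,0,0,0;0.085,-0.16,-0.18,0,0,0,0;0.085,-0.2,-0.225,0,0,0,0"

```text
clock: 1.35
position: [0.438, 0.027, 0.2501]
tool_rot: [3.141, 0.0, 2.785]
force: [2.1, 0.6, 0.3]
grip_width: 0.0851
finger_force: 0.0
```

>>> nudge_tcp:
  deltas: "0.085,-0.04,-0.045,0,0,0,-0.12;0.085,-0.08,-0.09,0,0,0,-0.24;0.085,-0.11,-0.125,0,0,0,-0.357;0.085,-0.11,-0.125,0,0,0,-0.357"

```text
clock: 1.85
position: [0.4972, -0.13, 0.2496]
tool_rot: [-3.141, -0.0, 3.139]
force: [0.2, 1.2, -0.2]
grip_width: 0.0851
finger_force: 0.0
```

```bash
python3 -c "
from h import *
print(bot.observe()['qpos'].round(2), to_tool([.497,-.129,.06]))
cv2.imwrite('pics/w1.png',grab_frame('wrist'));c=calibration('wrist');print(c,proj(c,[[.5,-.129,.055],[.583,-.124,.187]]))"
```

```text
[-0.03  0.35  0.22  1.9  -0.1   0.9   1.8 ] [1.000e-04 1.200e-03 1.896e-01]
{'vfov': 63.8440620172338, 'cx': 255.02378564776373, 'cy': 194.21234089033035, 'dist_coeffs': array([-0.05466186,  0.        ,  0.        ,  0.        ,  0.        ]), 'eye': array([ 0.41256779, -0.12908321,  0.37312534]), 'attitude': array([ 2.81001744e+00, -3.10987710e-04,  1.56774519e+00])} [[255.3 174.7]
 [262.3 326.7]]
```

View pics/w1.png

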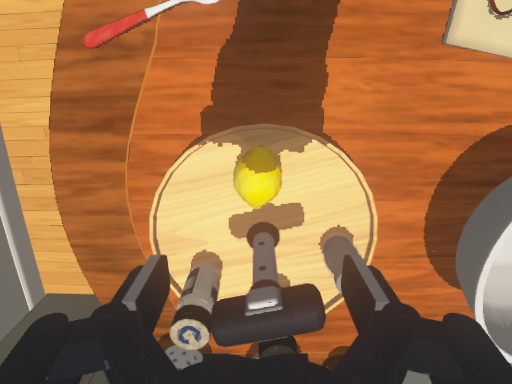

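The wrist view shows the lemon at (258,178), the button at (263,299) and the bar centre at about (269,313), all close to prediction. I'll refine with three rays.

Run:
```python
from h import *
S=calibration("scene");T=calibration("top");W=calibration("wrist")
s=lambda u,v:ray(S,(275+u/5,225+v/5)); t=lambda u,v:ray(T,(300+u/6.6667,130+v/6.6667))
for n,a,b,w in [("lemon",(194,365),(322,438),(258,178)),("button",(333,143),(364,249),(263,297)),("bar",(355,137),(352,222),(269,313))]:
    print(n,*tri([s(*a),t(*b),ray(W,w)]))
print("tray rim c",plane(ray(W,(264,228)),.04), plane(ray(W,(258,178)),.055))
for p in [(213,316),(325,313),(224,338),(322,333)]: print(plane(ray(W,p),.17))
```

```text
lemon [ 0.5009 -0.1282  0.0612] [0.0022, 0.0024, 0.0023]
button [ 0.5689 -0.125   0.1762] [0.0034, 0.0016, 0.0043]
bar [ 0.5863 -0.1222  0.1694] [0.0035, 0.0021, 0.0042]
tray rim c [ 0.5698 -0.1188  0.04  ] [ 0.5037 -0.1261  0.055 ]
[ 0.5875 -0.1638  0.17  ]
[ 0.585  -0.0726  0.17  ]
[ 0.6106 -0.1558  0.17  ]
[ 0.6058 -0.0734  0.17  ]
```

>>> nudge_tcp:
  deltas: "0.085,-0.002,0.002,0.06,0,0,0;0.085,-0.002,0.002,0.12,0,0,0;0.085,-0.002,0.002,0.16,0,0,0;0.085,-0.002,0.002,0.192,0,0,0;0.085,-0.002,0.002,0.192,0,0,0"
  squeeze: 30

```text
clock: 2.52
position: [0.4977, -0.1233, 0.0565]
tool_rot: [3.141, -0.004, -3.141]
force: [-0.5, -0.5, 0.4]
grip_width: 0.0853
finger_force: 0.0
```

>>> nudge_tcp:
  deltas: "0.04,0,0,0,0,0,0;0.04,0,0,0,0,0,0;0.04,0,0,0,0,0,0;0.04,0,0,0,0,0,0;0.04,0,0,0,0,0,0"
  squeeze: 25

```text
clock: 3.15
position: [0.4998, -0.1248, 0.0595]
tool_rot: [-3.141, 0.002, 3.142]
force: [-1.9, -0.4, 12.1]
grip_width: 0.0496
finger_force: 24.0
```

>>> nudge_tcp:
  deltas: "0.04,0,0,-0.03,0,0,0;0.04,0,0,-0.08,0,0,0;0.04,0,0,-0.14,0,0,0;0.04,0,0,-0.19,0,0,0;0.04,0,0,-0.19,0,0,0"

```text
clock: 3.78
position: [0.5005, -0.1249, 0.2524]
tool_rot: [-3.141, 0.007, 3.142]
force: [-0.3, 1.0, -2.3]
grip_width: 0.0499
finger_force: 26.4
```

```bash
python3 -c "
from h import *
print(to_tool([.583,.218,.2]))"
```

```text
[-0.0821  0.3429  0.0529]
```

>>> nudge_tcp:
  deltas: "0.04,-0.015,0.06,0,0,0,0;0.04,-0.03,0.12,0,0,0,0;0.04,-0.045,0.18,0,0,0,0;0.04,-0.06,0.24,0,0,0,0;0.04,-0.075,0.3,0,0,0,0"

```text
clock: 4.4
position: [0.5739, 0.1774, 0.248]
tool_rot: [3.142, -0.0, -3.141]
force: [1.8, -1.3, -0.9]
grip_width: 0.0499
finger_force: 26.5
```

>>> nudge_tcp:
  deltas: "0.04,-0.007,0.043,0,0,0,0;0.04,-0.007,0.043,0.06,0,0,0;0.04,-0.007,0.043,0.12,0,0,0;0.04,-0.007,0.043,0.17,0,0,0;0.04,-0.007,0.043,0.2,0,0,0"

```text
clock: 5.03
position: [0.5796, 0.2179, 0.0453]
tool_rot: [-3.14, -0.003, -3.141]
force: [1.0, -0.3, -0.0]
grip_width: 0.0496
finger_force: 26.5
```

>>> nudge_tcp:
  deltas: "0.04,0,0,0,0,0,0;0.085,0,0,0,0,0,0;0.085,0,0,0,0,0,0;0.085,0,0,0,0,0,0;0.085,0,0,0,0,0,0"

```text
clock: 5.65
position: [0.5812, 0.2185, 0.0485]
tool_rot: [3.141, 0.001, -3.141]
force: [-0.5, -0.6, -1.0]
grip_width: 0.0852
finger_force: 0.0
```

>>> nudge_tcp:
  deltas: "0.085,0,0,-0.04,0,0,0;0.085,0,0,-0.1,0,0,0;0.085,0,0,-0.16,0,0,0;0.085,0,0,-0.22,0,0,0;0.085,0,0,-0.26,0,0,0"

```text
clock: 6.28
position: [0.5813, 0.2184, 0.3113]
tool_rot: [3.14, 0.003, -3.142]
force: [-0.4, -0.3, -1.6]
grip_width: 0.0852
finger_force: 0.0
```

```bash
python3 -c "
from h import *
print(bot.observe()['qpos'].round(2), to_tool([.5,-.128,.31]))"
```

```text
[-0.57  0.46  0.17  1.55 -0.08  1.14  1.19] [ 0.0813 -0.3464  0.0007]
```

>>> nudge_tcp:
  deltas: "0.085,0,-0.06,0,0,0,0;0.085,0,-0.12,0,0,0,0;0.085,0,-0.18,0,0,0,0;0.085,0,-0.24,0,0,0,0;0.085,-0.004,-0.3,0,0,0,0"

```text
clock: 6.9
position: [0.5847, -0.0835, 0.3085]
tool_rot: [3.141, 0.001, -3.141]
force: [0.3, 0.5, 0.6]
grip_width: 0.0853
finger_force: 0.0
```

>>> nudge_tcp:
  deltas: "0.085,0,-0.02,0,0,0,0.18;0.085,0,-0.041,0,0,0,0.36;0.085,0,-0.041,0,0,0,0.54;0.085,0,-0.041,0,0,0,0.72;0.085,0,-0.041,0,0,0,0.9"

```text
clock: 7.52
position: [0.585, -0.1226, 0.3082]
tool_rot: [3.141, -0.0, 2.236]
force: [0.6, 0.9, -0.8]
grip_width: 0.0851
finger_force: 0.0
```

>>> nudge_tcp:
  deltas: "0.085,0,0,0,0,0,0.18;0.085,0,0,0,0,0,0.36;0.085,0,0,0,0,0,0.47;0.085,0,0,0,0,0,0.47"

```text
clock: 8.02
position: [0.585, -0.1224, 0.3081]
tool_rot: [-3.142, 0.0, 1.773]
force: [-0.5, 0.8, -0.2]
grip_width: 0.0846
finger_force: 0.0
```

```bash
python3 -c "
from h import *
print(bot.observe()['qpos'].round(2))
w=grab_frame('wrist');cv2.imwrite('pics/w2.png',cv2.resize(w,(768,576),interpolation=cv2.INTER_CUBIC));cv2.imwrite('pics/top2.png',grab_frame('top'));cv2.imwrite('pics/scene2.png',grab_frame('scene'))
c=calibration('wrist');print(c,proj(c,[[.586,-.123,.187]])*1.5)"
```

```text
[-0.28  0.48  0.57  1.63 -0.28  1.12  0.56]
{'vfov': 63.8440620172338, 'cx': 255.02378564776373, 'cy': 194.21234089033035, 'dist_coeffs': array([-0.05466186,  0.        ,  0.        ,  0.        ,  0.        ]), 'eye': array([ 0.567827  , -0.04153624,  0.43159946]), 'attitude': array([ 2.80975749e+00, -3.04485725e-04,  2.03112790e-01])} [[384.9  289.95]]
```

View pics/w2.png

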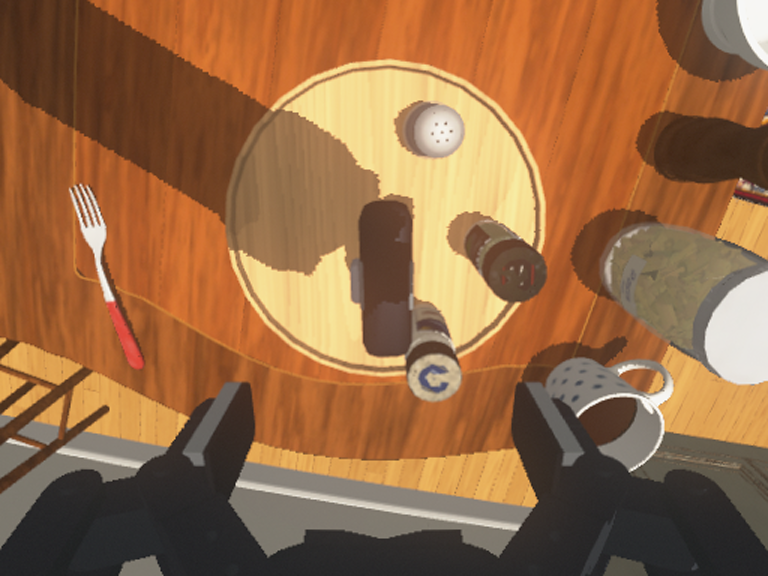

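View pics/scene2.png

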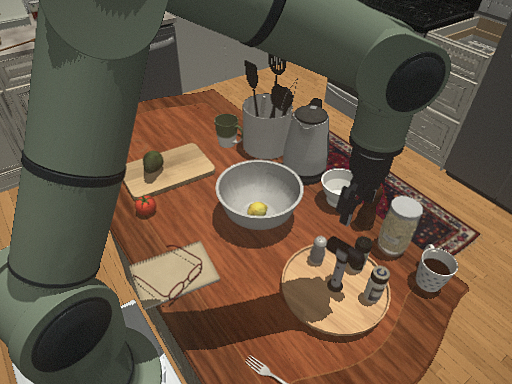

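The lemon lies in the bowl (scene (258,209)). In the wrist view the bar is upright in the picture, from (386,200) to (387,355), so the yaw is right. The button is at (356,282) and nothing obstructs the fingers.

Run:
```python
from h import *
S=calibration("scene");T=calibration("top");W=calibration("wrist")
s=lambda u,v:ray(S,(275+u/5,225+v/5)); t=lambda u,v:ray(T,(300+u/6.6667,130+v/6.6667)); w=lambda u,v:ray(W,(u/1.5,v/1.5))
print("button",*tri([s(333,143),t(364,249),w(356,282)]))
print("bar",*tri([s(355,137),t(352,222),w(386,278)]))
for z in(.187,.175): print(plane(w(386,203),z),plane(w(387,350),z),plane(w(386,278),z),plane(w(355,282),z))
print(to_tool([.585,-.1225,.172]))
```

```text
button [ 0.5696 -0.1254  0.1791] [0.0013, 0.001, 0.0011]
bar [ 0.5868 -0.1235  0.1688] [0.0025, 0.0018, 0.0018]
[ 0.5768 -0.0756  0.187 ] [ 0.5948 -0.1592  0.187 ] [ 0.5852 -0.116   0.187 ] [ 0.5688 -0.1218  0.187 ]
[ 0.5772 -0.0772  0.175 ] [ 0.5961 -0.1649  0.175 ] [ 0.5861 -0.1197  0.175 ] [ 0.5689 -0.1257  0.175 ]
[ 1.000e-04 -0.000e+00  1.361e-01]
```

>>> nudge_tcp:
  deltas: "0.085,0,0.002,0.05,0,0,0;0.085,0,0.002,0.1,0,0,0;0.085,0,0.002,0.137,0,0,0;0.085,0,0.002,0.137,0,0,0"

```text
clock: 8.68
position: [0.5859, -0.1221, 0.1692]
tool_rot: [-3.138, -0.001, 1.773]
force: [1.0, -0.1, 1.3]
grip_width: 0.0852
finger_force: 0.0
```

>>> nudge_tcp:
  deltas: "0.02,0,0,0,0,0,0;0.02,0,0,0,0,0,0;0.02,0,0,0,0,0,0;0.02,0,0,0,0,0,0;0.02,0,0,0,0,0,0"
  squeeze: 60

```text
clock: 9.3
position: [0.5871, -0.1224, 0.1721]
tool_rot: [3.141, 0.0, 1.772]
force: [-5.9, -1.4, 11.7]
grip_width: 0.0295
finger_force: 62.0
```

>>> nudge_tcp:
  deltas: "0.02,0,0,-0.01,0,0,0;0.02,0,0,-0.02,0,0,0;0.02,0,0,-0.03,0,0,0;0.02,0,0,-0.04,0,0,0;0.02,0,0,-0.05,0,0,0"
  squeeze: 60

```text
clock: 9.93
position: [0.587, -0.1222, 0.2217]
tool_rot: [3.142, -0.0, 1.772]
force: [-1.0, 0.8, -2.9]
grip_width: 0.0296
finger_force: 60.8
```

>>> nudge_tcp:
  deltas: "0.02,0,0,-0.01,0,0,0;0.02,0,0,-0.02,0,0,0;0.02,0,0,-0.03,0,0,0;0.02,0,0,-0.038,0,0,0;0.02,0,0,-0.044,0,0,0"

```text
clock: 10.55
position: [0.5871, -0.1221, 0.2655]
tool_rot: [3.141, -0.0, 1.772]
force: [-1.7, 0.1, -3.5]
grip_width: 0.0298
finger_force: 60.8
```

>>> nudge_tcp:
  deltas: "0.02,0,0,-0.003,0,0,0;0.02,0,0,-0.006,0,0,0;0.02,0,0,-0.009,0,0,0;0.02,0,0,-0.012,0,0,0"

```text
clock: 11.05
position: [0.5868, -0.1222, 0.2767]
tool_rot: [-3.141, -0.0, 1.772]
force: [-0.1, 0.0, -8.3]
grip_width: 0.0298
finger_force: 60.6
```

```bash
python3 -c "
from h import *
im=np.hstack([grab_frame('scene')[150:350,200:400],grab_frame('top')[100:300,200:400]])
cv2.imwrite('pics/p3.png',cv2.resize(im,(800,400)))"
```

```text
(no output)
```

View pics/p3.png

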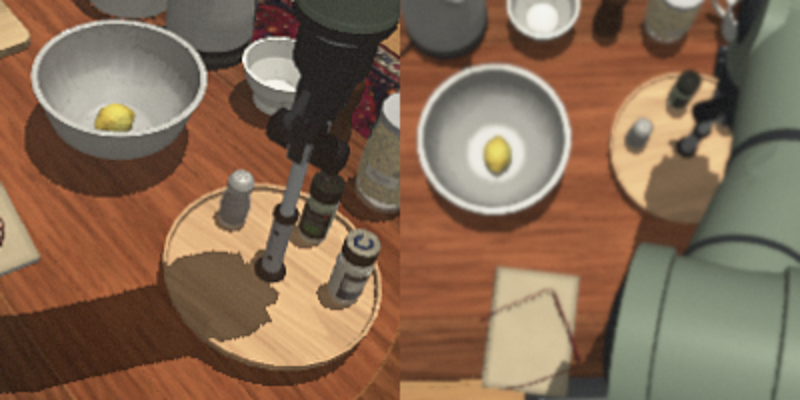

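The handle is drawn out (telescoped rod visible at left (285,220)), the load is 8 N at the stop, the jars are upright and the lemon is in the bowl. Now I'll raise the grip for the lift, slowly.

>>> nudge_tcp:
  deltas: "0.02,0,0,0,0,0,0;0.02,0,0,-0.003,0,0,0;0.02,0,0,-0.008,0,0,0;0.02,0,0,-0.013,0,0,0;0.02,0,0,-0.018,0,0,0"
  squeeze: 90

```text
clock: 11.78
position: [0.5871, -0.1222, 0.2955]
tool_rot: [3.141, 0.0, 1.772]
force: [0.3, -0.3, -9.5]
grip_width: 0.0291
finger_force: 93.3
```

>>> nudge_tcp:
  deltas: "0.02,0,0,-0.006,0,0,0;0.02,0,0,-0.012,0,0,0;0.02,0,0,-0.018,0,0,0;0.02,0,0,-0.024,0,0,0;0.02,0,0,-0.028,0,0,0"

```text
clock: 12.4
position: [0.5871, -0.1222, 0.3234]
tool_rot: [3.141, 0.0, 1.772]
force: [0.5, -0.4, -10.0]
grip_width: 0.0289
finger_force: 93.2
```

>>> nudge_tcp:
  deltas: "0.02,0,0,-0.002,0,0,0;0.02,0,0,-0.003,0,0,0;0.02,0,0,-0.003,0,0,0;0.02,0,0,-0.003,0,0,0;0.02,0,0,-0.003,0,0,0"

```text
clock: 13.02
position: [0.587, -0.1222, 0.3259]
tool_rot: [-3.141, 0.0, 1.772]
force: [0.0, -0.4, -8.5]
grip_width: 0.0287
finger_force: 93.3
```

```bash
python3 -c "
from h import *
print(bot.observe()['moment'])
im=np.hstack([grab_frame('scene')[150:350,200:400],grab_frame('wrist')[:384,:384][::1,::1][92:292,92:292]])
cv2.imwrite('pics/p4.png',cv2.resize(im,(800,400)))"
```

```text
[-0.01544528  0.06749373  0.02546827]
```

View pics/p4.png

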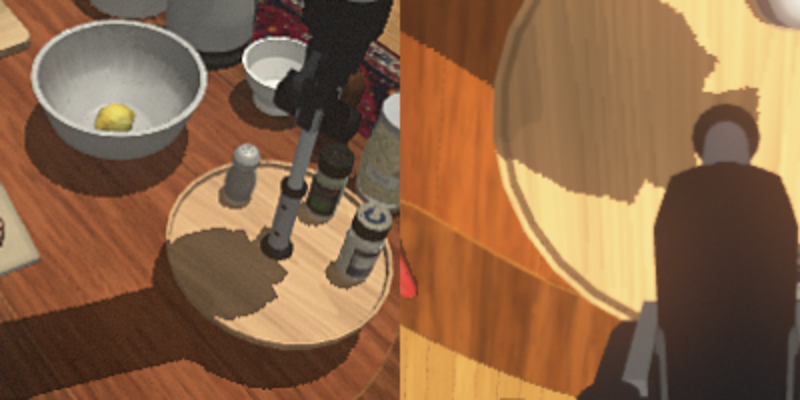

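The caddy hangs clear of the table and level, about 54 mm up. The jars and shaker are standing and the lemon is in the bowl.

```bash
python3 -c "
from workcell import bot, order, grab_frame, calibration
print(order.job_done())"
```

```text
the job is handed in; nothing more can be done
None
```

I handed the job in at about 13 s of the 61 s: the lemon is in the mixing bowl, the handle is out to its second stop, and the arm is holding the caddy level about 54 mm up with both jars and the salt shaker upright; no verdict was returned.

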